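# Gauge the depth of the brush stand's well

## Robot

A 7-joint arm with a two-finger parallel gripper is mounted at the origin on the work surface. World frame = base frame: x ahead of the robot, y to its left, z up, the work surface at z = 0. Lengths are in m, angles in rad, forces in N, time in s.
With the tool pointing down it reaches from about 0.4 to 0.85 m from the base axis. Payload 10.4 kg.
Tool frame: the origin (TCP) lies between the finger pads, 19 mm behind the fingertips; this is the grasp point; z points along the fingers, y is the line along which they close (so a half turn about z gives the same grasp; the last joint's range is limited). The gripper opens to 85 mm and grips with 20 to 120 N. Pads are 22 mm wide; open, the fingers measure 114 mm over their backs; the gripper's body (76 mm by 85 mm) begins 54 mm behind the grasp point. The pads swing forward as they close: fully open they stand 13 mm farther back than shut.
Start: joints at [1.271, 0.332, -0.065, 1.46, 0.022, 1.35, -0.088], TCP at [0.171, -0.601, 0.25] pointing down, gripper open.
Joint ranges: [-2.6, 2.6], [-0.5, 2.12], [-1.47, 1.34], [0.16, 2.42], [-1.27, 4.41], [0.06, 2.06], [-2.6, 2.6]. Speed limits (rad/s): [2.22, 2.22, 2.79, 2.79, 3.14, 3.14, 3.14].

## Interface

Orientations are given as a unit quaternion [x, y, z, w].
In Python, from workcell import * gives the robot as it stands.
- The arm moves only by the tool apply_moves, never from a script. Its argument "rows" is a list of rows, each an object of numbers: "x", "y", "z": the shift along the tool's x, y, z in mm; "ax", "ay", "az": the turn, a rotation vector about the tool's x, y, z in degrees; "gripper": the closure, from 0 (fully open) to 1 (shut). A call has 1 to 5 rows; each row shifts and turns the commanded pose from where the row before left it, along the tool's axes as they then stand; what a row does not reach is not made up. A row lasts 1/12 s, in which the tool goes at most 41.7 mm and 7.16 degrees, less where a joint would pass 70% of its speed; a pose out of reach is approached as far as the arm can. A call with a gripper value outside its range is refused whole. The fingers move at their own pace and stop on an object; "newtons" is the grip in N (left out, the last holds). Time passes only in rows, so rows that do not move let the fingers close. It gives the time, the measured TCP pose, the force, the opening and the grip force at its end, in the units of the state.
- get_obs(): the state, without advancing time (a new reading comes with each control period).
- camera(name): name is "scene" or "top" or "wrist"; returns a dict with "color" (384x512x3 uint8, red, green, blue), "fov_y" (degrees; the focal length in pixels is half the picture's height over the tangent of half this angle, whatever the lens; pixels are square), "cx", "cy" (the principal point, pixels), "rvec" (rotation vector, rad) and "tvec" (3), from world to camera coordinates, as OpenCV has them. Camera axes: x right, y down, z forward; pixel columns grow to the right and rows downward; lengths in m; the calibration is good to about 2 mm. A picture is of the moment at which its call begins. There is no depth.
- hand_in(): hands the job in; it is judged then, once.
The state is a dict: "clock": time; "joint_pos": joint angles; "joint_velocities": joint speeds; "tau": joint torques, N m; "position": TCP position; "ee_rot": TCP orientation; "ft_force": force on the tool from outside, world axes, zero at the start; "torque": the same for the moment, N m; "grip_width": opening from 0.0 (shut) to 1.0 (fully open); "grasp_force": force on a finger pad.
Only numpy, scipy, OpenCV 4.12 (cv2) and the standard library are available. Lean on these libraries where they do the work, as an engineer would, in place of code of your own. Each camera call takes 0.05 s, during which the arm holds its last target. There are 200 camera calls.

## Task

Check how deep the well in the tall ceramic brush stand is: take the gauge rod by its knob out of its low holder, lower it into the well and press gently until the stiff rubber pad in there is all the way down and the rod truly bottoms out. Then slide the ring on the rod down until it sits on the stand's rim, to mark the depth, and leave the rod standing in the well like that. Never lean hard on the rod or the ring, since the ceramic is brittle, and leave the other things on the shelf where they are.

Things in the scene. Friction and masses are not known exactly. Their poses are not given: they have to be found in the camera images.
- stand: Tall brush stand: white ceramic block, 60 x 60 mm, 110 mm high, fixed. Origin at the centre of its underside, z up, x and y along its sides. A round well, 15 mm across with 2.5 mm chamfer, goes straight down its middle. With its pad down the well is 72 to 96 mm deep, differently each time; nothing shows it, it must be felt. Over 18 N on the pad, or 30 N on the stand, does damage.
- stand_rim (a point): Centre of the well's mouth on the stand's flat top, 110 mm above its origin. Hidden below: a stiff rubber pad that crept up 6 to 14 mm, its top now 58 to 90 mm below this rim. Pushing it down takes a steady 5 to 6 N until it meets the slightly springy bottom, where the load rises by about 8 N per mm; 9 to 14 N in all means bottomed. The pad then stays down.
- gauge: The gauge rod: a steel rod 12 mm thick and 140 mm long over all, 70 to 140 g, its top 20 mm a round aluminium knob 20 mm across. Origin at the centre of its flat lower end, z along the rod towards the knob. It starts upright in the holder.
- gauge_tip (a point): Centre of the rod's lower end (same point as the gauge's origin).
- gauge_knob (a point): Centre of the knob's flat top, 140 mm above the lower end. Grip the knob with the TCP at this height: the fingertips reach lower, and the ring starts only 4 to 8 mm below the knob and must not be pushed down yet.
- ring_under (a point): Centre of the underside of the white plastic ring on the rod: 48 mm across, 10 mm thick, coaxial, slides on the rod with 2 N drag and stays where left; hard, so bring it to the rim slowly. Starts 102 to 106 mm above the rod's lower end. It can be pushed down from above with the fingertips either side of the rod, the gap wider than the 20 mm knob.
- rest: The low holder: white ceramic square block 60 x 60 mm, 40 mm high, fixed to the shelf, with a 14 mm hole 30 mm deep in which the gauge rod stands. Origin at the centre of its underside, z up.
- cup: Bystander: blue ceramic toothbrush cup, 74 mm across, 95 mm high, loose. Origin under its centre.
- jar: Bystander: closed glass cream jar, 64 mm across, 50 mm high, loose. Origin under its centre.
- tub: Bystander: clear swab tub with white flip lid, 72 mm across, 88 mm high, loose. Origin under its centre.
- clipper: Bystander: steel nail clipper, 62 mm long, 12 mm high, loose. Origin under its centre, x along it.
- comb: Bystander: green plastic comb, 170 mm long, 35 mm wide, 5 mm thick, loose. Origin under its centre, x along it.
- soap: Bystander: ceramic soap dish with a bar of soap, 120 x 85 mm, 31 mm high, loose. Origin under its centre.
There are look-alikes about, which are no part of the job. What is shaped like the gauge but red is not meant.

How it is judged:
On the way, in this order (a step that is already met when the one before it is completed fails the run):
1. the rod in the tall stand's well has pushed the pad (pad_c0) all the way down to the bottom (buffer_c0, then 4.5 mm from it), the ring still clear of the rim (horizontal distance between gauge_tip and stand_rim below 0.005 m and angle between gauge's own z axis and vertical below 0.09 rad and distance between pad_c0 and buffer_c0 below 0.0057 m and z of gauge_tip in the frame of stand_rim below -0.068 m and z of ring_under in the frame of stand_rim above 0.002 m), for 0.1 s.
2. the ring has been slid down onto the stand's rim (horizontal distance between gauge_tip and stand_rim below 0.005 m and angle between gauge's own z axis and vertical below 0.09 rad and z of ring_under in the frame of stand_rim below 0.002 m), for 0.1 s.
At the end, for the whole second after the job is handed in: The rod stands at rest in the tall stand's well (lower end within 5 mm of the well's axis, tilt under 0.09 rad); the rubber pad is within 1.2 mm of fully down and the rod's end rests on it (within 2 mm); the ring's underside is within 2 mm of the stand's rim (all of step 2 and distance between pad_c0 and buffer_c0 below 0.0057 m and distance between gauge_tip and pad_c0 below 0.005 m and linear speed of gauge below 0.02 m/s); the robot touches nothing.
It fails at once if the rod presses on the pad with more than 18 N, or the rod or its ring on the stand with more than 30 N (contact force between gauge and stand above 30 N or contact force between gauge and pad_c0 above 18 N).
It fails at once if a bystander (cup, jar, tub, clipper, comb or soap dish) is moved by more than 20 mm (distance of any of cup, jar, tub, clipper, comb, soap from where it was at the start of the episode above 0.02 m).
It also fails if it takes over 54 s, if anything falls off the work surface, if the arm or the gripper's body presses on something with over 40 N, if the wrist force passes 120 N, or if a joint passes its speed limit or range.

## Working session

There is one attempt and no reset: what is moved stays moved. The work goes in short steps, Python scripts to look and compute and a tool call to move; the robot and the scene stay as the last step left them, time stands still between calls to the robot, and variables do not carry over. Pictures are saved under pics/ and viewed, at most 10 in all, crops included, and the job is handed in when it is done.

Besides the shell and the picture viewer there is one more tool, called after "Emit:" as a command line: name --argument value ..., lists and objects as JSON in quotes. apply_moves: Moves the arm, as the interface text tells. Its arguments: {"type":"object","properties":{"rows":{"type":"array","items":{"type":"object","properties":{"x":{"type":"number"},"y":{"type":"number"},"z":{"type":"number"},"ax":{"type":"number"},"ay":{"type":"number"},"az":{"type":"number"},"gripper":{"type":"number"}}}},"newtons":{"type":"number"}},"required":["rows"]}

```bash
mkdir -p pics
cat > h.py <<'E'
from workcell import *
import numpy as np, cv2, pickle
from scipy.spatial.transform import Rotation as R
def shot(n,f):
    c=camera(n); pickle.dump(c,open(f'pics/{f}.pkl','wb')); cv2.imwrite(f'pics/{f}.png',cv2.cvtColor(c['color'],cv2.COLOR_RGB2BGR)); return c
def load(f): return pickle.load(open(f'pics/{f}.pkl','rb'))
def K(c):
    f=c['color'].shape[0]/2/np.tan(np.radians(c['fov_y'])/2); return np.array([[f,0,c['cx']],[0,f,c['cy']],[0,0,1]])
def ray(c,u,v):
    M=cv2.Rodrigues(np.array(c['rvec'],float))[0]; t=np.array(c['tvec'],float)
    return -M.T@t, M.T@np.linalg.inv(K(c))@[u,v,1]
def atz(c,u,v,z):
    o,d=ray(c,u,v); return o+d*(z-o[2])/d[2]
def proj(c,p): return cv2.projectPoints(np.array(p,float).reshape(-1,1,3),np.array(c['rvec'],float),np.array(c['tvec'],float),K(c),None)[0].reshape(-1,2)
E
python3 - <<'E'
from h import *
a=shot('scene','s0');b=shot('top','t0')
cv2.imwrite('pics/both.png',cv2.cvtColor(cv2.resize(np.vstack([a['color'],b['color']]),None,fx=.78,fy=.78,interpolation=cv2.INTER_AREA),cv2.COLOR_RGB2BGR))
for c in(a,b): print(c['fov_y'],c['cx'],c['cy'],ray(c,256,192))
o=get_obs();print(o['clock'],o['position'],o['ee_rot'],o['ft_force'],R.from_quat(o['ee_rot']).as_matrix())
E
```

```text
48.737000306699585 256.3004682724421 196.14147274147788 (array([0.85557869, 0.41523987, 0.8142994 ]), array([-0.30902662, -0.49287126, -0.81343496]))
46.19514904508904 256.4040491898369 190.57012639507343 (array([ 0.5460635 , -0.01326068,  0.99459104]), array([ 0.04987207,  0.00630505, -0.99874117]))
0.1 [ 0.17069847 -0.60091569  0.24929187] [ 9.90435615e-01  1.37974217e-01 -1.15862777e-04 -6.28006672e-04] [ 0.29555267 -0.76187555 -0.53897781] [[ 9.61926204e-01  2.73309012e-01 -4.02806699e-04]
 [ 2.73309303e-01 -9.61925442e-01  1.21202820e-03]
 [-5.62117830e-05 -1.27597250e-03 -9.99999184e-01]]
```

View pics/both.png

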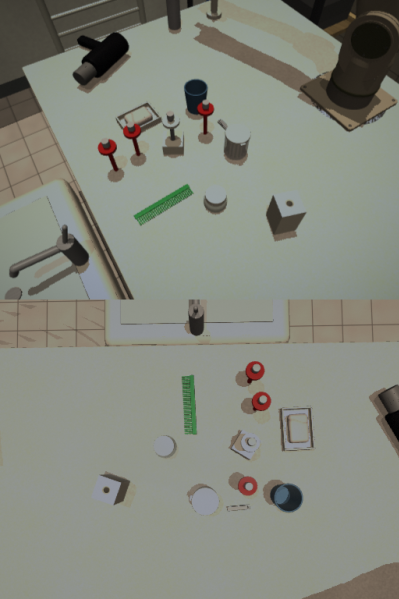

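Candidates: scene (171,130) with a white ring in a square white holder, and three red ones at (108,149), (132,131) and (206,109). Only the first has a steel rod, a white ring and a holder, so that should be the gauge. I'll confirm in an enlarged crop.

Run:
```python
from h import *
a=load('s0');b=load('t0')
c1=cv2.resize(a['color'][130:210,180:260],(400,400),interpolation=cv2.INTER_CUBIC)
c2=cv2.resize(b['color'][144:224,275:355],(400,400),interpolation=cv2.INTER_CUBIC)
c3=cv2.resize(b['color'][215:265,110:170],(400,333)[:2],interpolation=cv2.INTER_CUBIC)
im=np.zeros((600,800,3),np.uint8); im[:300,:400]=c1[50:350]; im[:300,400:]=c2[50:350]
im[300:600,:400]=c3[:300]
im[300:600,400:]=cv2.resize(a['color'][240:310,330:400][:],(400,400),interpolation=cv2.INTER_CUBIC)[:300]
cv2.imwrite('pics/crop.png',im[:,:,::-1])
```

```text
(no output)
```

View pics/crop.png

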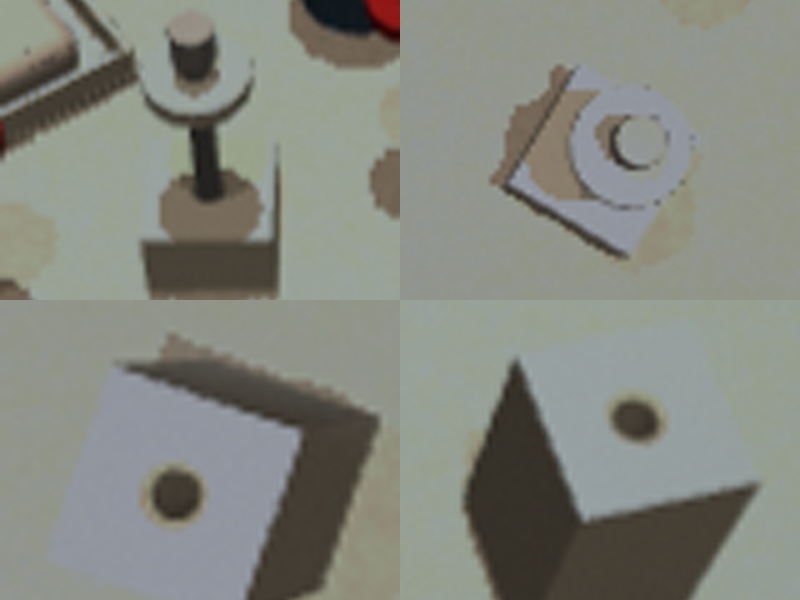

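Run:
```python
from h import *
a=load('s0');b=load('t0')
for n,z,s,t in(('knob',.15,(218,145),(322.6,182)),('rim',.11,(371.1,260.6),(135.8,243.8))):
    print(n,atz(a,*s,z),atz(b,*t,z))
    A=[];y=[]
    for o,d in(ray(a,*s),ray(b,*t)):
        d=d/np.linalg.norm(d);P=np.eye(3)-np.outer(d,d);A.append(P);y.append(P@o)
    print(np.linalg.lstsq(np.vstack(A),np.hstack(y),rcond=None)[0])
# neighbours
s=1/.78
for n,x,y,z in(('red1',255,371,.1),('red2',261,401,.1),('red3',247,486,.1),('cup',288,497,.095),('tub',205,500,.088),('jar',165,446,.05),('soap',298,429,.03),('comb',189,405,0)):
    print(n,atz(b,x*s,(y-299.5)*s,z).round(3))
# holder orientation edge, stand edge (top crops)
f=lambda x,y:atz(b,275+(x-400)/5-.4,144+(y+50)/5-.4,.04)
e=f(628,255)-f(510,187);print('hold',np.degrees(np.arctan2(e[1],e[0])),(f(575,70)).round(3))
g=lambda x,y:atz(b,110+x/6.667-.4,215+(y-300)/6.667-.4,.11)
e=g(300,430)-g(118,362);print('stand',np.degrees(np.arctan2(e[1],e[0])))
```

```text
knob [ 0.60566145 -0.13196894  0.15      ] [ 0.60504376 -0.13334699  0.15      ]
[ 0.60507151 -0.13353842  0.14818819]
rim [0.49267383 0.23218712 0.11      ] [0.49243317 0.22932643 0.11      ]
[0.49160919 0.23082886 0.10657992]
red1 [ 0.79  -0.153  0.1  ]
red2 [ 0.712 -0.167  0.1  ]
red3 [ 0.496 -0.126  0.1  ]
cup [ 0.466 -0.23   0.095]
tub [ 0.461 -0.019  0.088]
jar [0.604 0.086 0.05 ]
soap [ 0.646 -0.279  0.03 ]
comb [0.723 0.022 0.   ]
hold -120.98218673393656 [ 0.644 -0.122  0.04 ]
stand -111.19439289132582
```

Confirmed: the steel rod with a white ring, in the white holder, is the gauge (top px 323,182). The stand's well is at top px 136,244. First I'll square the tool's yaw to the world axes, then approach.

Emit:
apply_moves --rows '[{"az": 5.3,"gripper": 0.3},{"az": 5.3},{"az": 5.2},{"x": 12,"y": -13},{"x": 22,"y": -24}]' --newtons 40

```text
invalid input at $.rows[0]: expected keys x, y, z, ax, ay, az, gripper
```

Emit:
apply_moves --rows '[{"x": 25,"y": -27},{"x": 25,"y": -27},{"x": 25,"y": -27},{"x": 25,"y": -27},{"x": 25,"y": -27}]'

```text
invalid input at $.rows[0]: expected keys x, y, z, ax, ay, az, gripper
```

Emit:
apply_moves --rows '[{"x": 25,"y": -27},{"x": 25,"y": -27},{"x": 25,"y": -27},{"x": 25,"y": -27},{"x": 25,"y": -27}]'

```text
invalid input at $.rows[0]: expected keys x, y, z, ax, ay, az, gripper
```

Emit:
apply_moves --rows '[{"x": 25,"y": -27},{"x": 25,"y": -27},{"x": 25,"y": -27},{"x": 20,"y": -18},{}]'

```text
invalid input at $.rows[0]: expected keys x, y, z, ax, ay, az, gripper
```

Run:
```python
from h import *
c=shot('wrist','w1');o=get_obs();print(o['clock'],o['position'],R.from_quat(o['ee_rot']).as_matrix().round(4),o['joint_pos'],o['grip_width'],o['ft_force'])
print(proj(c,[(.605,-.1333,.15)]))
cv2.imwrite('pics/w1b.png',cv2.resize(c['color'],(640,480))[:,:,::-1])
```

```text
0.15 [ 0.17069639 -0.60096264  0.24939142] [[ 9.619e-01  2.733e-01 -4.000e-04]
 [ 2.733e-01 -9.619e-01  1.000e-03]
 [-1.000e-04 -1.100e-03 -1.000e+00]] [ 1.2713971   0.33273088 -0.06466991  1.46075803  0.02164431  1.34989454
 -0.08851077] 1.004061632914141 [-0.2362459  -0.37250704 -0.01621488]
[[ -783.57078671 -1443.68836206]]
```

View pics/w1.png

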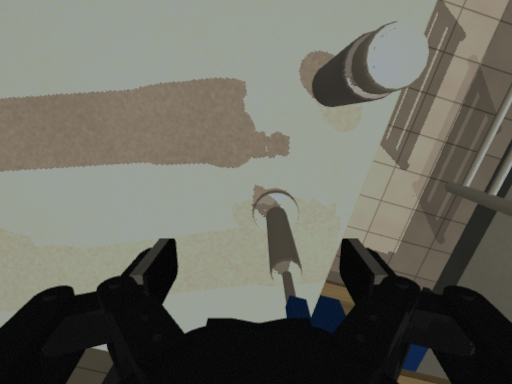

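All keys are required, so nothing moved. This wrist view shows two tall things near the tool, a can at (395,55) and a slim bottle at (280,250), so I'll raise first.

Emit:
apply_moves --rows '[{"x": 0,"y": 0,"z": -20,"ax": 0,"ay": 0,"az": 5.3,"gripper": 0.3},{"x": 0,"y": 0,"z": -20,"ax": 0,"ay": 0,"az": 5.3,"gripper": 0.3},{"x": 0,"y": 0,"z": -20,"ax": 0,"ay": 0,"az": 5.2,"gripper": 0.3},{"x": 15,"y": -16,"z": 0,"ax": 0,"ay": 0,"az": 0,"gripper": 0.3},{"x": 25,"y": -27,"z": 0,"ax": 0,"ay": 0,"az": 0,"gripper": 0.3}]' --newtons 40

```text
clock: 0.57
position: [0.2078, -0.5602, 0.3106]
ee_rot: [1.0, -0.003, -0.001, 0.001]
ft_force: [1.4, 0.5, -0.3]
grip_width: 0.699
grasp_force: 0.0
```

Emit:
apply_moves --rows '[{"x": 25,"y": -27,"z": 0,"ax": 0,"ay": 0,"az": 0,"gripper": 0.3},{"x": 25,"y": -27,"z": 0,"ax": 0,"ay": 0,"az": 0,"gripper": 0.3},{"x": 25,"y": -27,"z": 0,"ax": 0,"ay": 0,"az": 0,"gripper": 0.3},{"x": 25,"y": -27,"z": 0,"ax": 0,"ay": 0,"az": 0,"gripper": 0.3},{"x": 25,"y": -27,"z": 0,"ax": 0,"ay": 0,"az": 0,"gripper": 0.3}]'

```text
clock: 0.98
position: [0.3365, -0.4214, 0.3099]
ee_rot: [1.0, 0.0, -0.0, 0.0]
ft_force: [0.9, -0.5, -0.5]
grip_width: 0.7
grasp_force: 0.0
```

Emit:
apply_moves --rows '[{"x": 25,"y": -27,"z": 0,"ax": 0,"ay": 0,"az": 0,"gripper": 0.3},{"x": 25,"y": -27,"z": 0,"ax": 0,"ay": 0,"az": 0,"gripper": 0.3},{"x": 25,"y": -27,"z": 0,"ax": 0,"ay": 0,"az": 0,"gripper": 0.3},{"x": 25,"y": -27,"z": 5,"ax": 0,"ay": 0,"az": 0,"gripper": 0.3},{"x": 25,"y": -27,"z": 10,"ax": 0,"ay": 0,"az": 0,"gripper": 0.3}]'

```text
clock: 1.4
position: [0.4618, -0.2866, 0.2959]
ee_rot: [1.0, 0.0, 0.001, 0.001]
ft_force: [0.8, -0.4, -0.3]
grip_width: 0.7
grasp_force: 0.0
```

Emit:
apply_moves --rows '[{"x": 25,"y": -27,"z": 15,"ax": 0,"ay": 0,"az": 0,"gripper": 0.3},{"x": 25,"y": -27,"z": 15,"ax": 0,"ay": 0,"az": 0,"gripper": 0.3},{"x": 25,"y": -27,"z": 15,"ax": 0,"ay": 0,"az": 0,"gripper": 0.3},{"x": 20,"y": -20,"z": 0,"ax": 0,"ay": 0,"az": 0,"gripper": 0.3},{"x": 0,"y": 0,"z": 0,"ax": 0,"ay": 0,"az": 0,"gripper": 0.3}]'

```text
clock: 1.82
position: [0.5582, -0.1801, 0.2485]
ee_rot: [1.0, 0.005, -0.0, -0.002]
ft_force: [-0.0, 0.4, 0.7]
grip_width: 0.699
grasp_force: 0.0
```

Run:
```python
from h import *
c=shot('wrist','w2');o=get_obs();print(o['clock'],o['position'],R.from_quat(o['ee_rot']).as_matrix().round(4),o['joint_pos'],o['grip_width'],o['ft_force'])
print(proj(c,[(.605,-.1333,.15)]))
```

```text
1.8667 [ 0.55681932 -0.18315388  0.24906872] [[ 1.0e+00  6.7e-03 -8.0e-04]
 [ 6.7e-03 -1.0e+00  2.1e-03]
 [-8.0e-04 -2.1e-03 -1.0e+00]] [ 0.59104285  0.27877432 -0.42347624  1.55048412  0.11453274  1.33849511
 -1.4085754 ] 0.7017920338919835 [-0.88978074  0.03495855 -0.66996267]
[[200.05916825 143.58225539]]
```

View pics/w2.png

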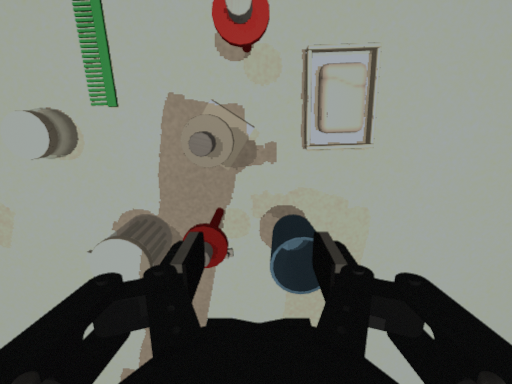

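The wrist view shows the knob top at (202,144), and its prediction was (200,144), so the estimate holds. Now to refine it.

Run:
```python
from h import *
c=load('w2')
# refine: knob blob centre
g=cv2.cvtColor(c['color'],cv2.COLOR_RGB2GRAY)[120:170,175:235]
h=cv2.HoughCircles(cv2.resize(g,None,fx=4,fy=4,interpolation=cv2.INTER_CUBIC),cv2.HOUGH_GRADIENT,1,200,param1=80,param2=15,minRadius=30,maxRadius=70)
print(h)
for x,y,r in h[0]: print(175+x/4,120+y/4, atz(c,175+x/4,120+y/4,.15))
print(atz(c,202,144,.15), ray(c,0,0)[0]); o=get_obs();print(o['position'],o['clock'])
```

```text
[[[116.5  91.5  47. ]]]
204.125 142.875 [ 0.60559494 -0.13660868  0.15      ]
[ 0.6046821  -0.13485221  0.15      ] [ 0.62536302 -0.18076996  0.37352527]
[ 0.55681932 -0.18315388  0.24906872] 1.8667
```

Emit:
apply_moves --rows '[{"x": 24,"y": -25,"z": 20,"ax": 0,"ay": 0,"az": 0,"gripper": 0.3},{"x": 24,"y": -25,"z": 20,"ax": 0,"ay": 0,"az": 0,"gripper": 0.3},{"x": 0,"y": 0,"z": 20,"ax": 0,"ay": 0,"az": 0,"gripper": 0.4},{"x": 0,"y": 0,"z": 0,"ax": 0,"ay": 0,"az": 0,"gripper": 0.4},{"x": 0,"y": 0,"z": 0,"ax": 0,"ay": 0,"az": 0,"gripper": 0.4}]'

```text
clock: 2.28
position: [0.6024, -0.1379, 0.1893]
ee_rot: [1.0, 0.0, -0.001, 0.0]
ft_force: [0.0, -0.2, 0.9]
grip_width: 0.602
grasp_force: 0.0
```

Run:
```python
from h import *
o=get_obs();print(o['clock'],o['position'],R.from_quat(o['ee_rot']).as_matrix().round(4),o['ft_force'],o['grip_width'])
c=shot('wrist','w3');print(proj(c,[(.605,-.1342,.15)]))
```

```text
2.2833 [ 0.60240172 -0.13789333  0.18931877] [[ 1.0e+00  0.0e+00 -2.4e-03]
 [ 0.0e+00 -1.0e+00 -3.0e-04]
 [-2.4e-03  3.0e-04 -1.0e+00]] [ 0.04137159 -0.17457627  0.9386021 ] 0.602373888712481
[[250.94729298 222.30653926]]
```

View pics/w3.png

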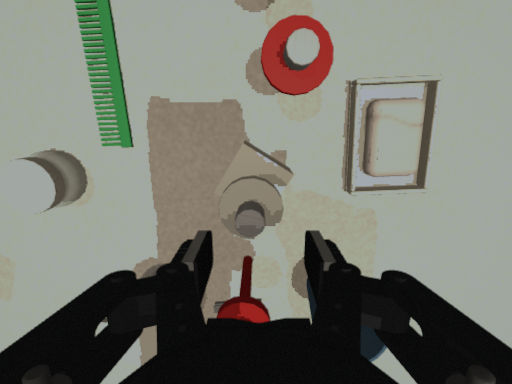

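Knob top at (250,224), where predicted. Descending and gripping.

Emit:
apply_moves --rows '[{"x": 2.5,"y": -4,"z": 14,"ax": 0,"ay": 0,"az": 0,"gripper": 0.4},{"x": 0,"y": 0,"z": 14,"ax": 0,"ay": 0,"az": 0,"gripper": 0.4},{"x": 0,"y": 0,"z": 10.5,"ax": 0,"ay": 0,"az": 0,"gripper": 0.5},{"x": 0,"y": 0,"z": 0,"ax": 0,"ay": 0,"az": 0,"gripper": 0.6},{"x": 0,"y": 0,"z": 0,"ax": 0,"ay": 0,"az": 0,"gripper": 0.65}]' --newtons 20

```text
clock: 2.75
position: [0.6055, -0.1334, 0.1515]
ee_rot: [1.0, 0.0, -0.0, 0.0]
ft_force: [0.3, -0.7, 0.5]
grip_width: 0.35
grasp_force: 0.0
```

Emit:
apply_moves --rows '[{"x": 0,"y": 0,"z": 0,"ax": 0,"ay": 0,"az": 0,"gripper": 0.7},{"x": 0,"y": 0,"z": 0,"ax": 0,"ay": 0,"az": 0,"gripper": 0.75},{"x": 0,"y": 0,"z": 0,"ax": 0,"ay": 0,"az": 0,"gripper": 0.85},{"x": 0,"y": 0,"z": 0,"ax": 0,"ay": 0,"az": 0,"gripper": 1},{"x": 0,"y": 0,"z": 0,"ax": 0,"ay": 0,"az": 0,"gripper": 1}]' --newtons 20

```text
clock: 3.17
position: [0.6064, -0.1329, 0.1525]
ee_rot: [1.0, 0.001, 0.001, 0.0]
ft_force: [-0.1, 0.4, 5.3]
grip_width: 0.222
grasp_force: 19.8
```

Emit:
apply_moves --rows '[{"x": 0,"y": 0,"z": 0,"ax": 0,"ay": 0,"az": 0,"gripper": 1},{"x": 0,"y": 0,"z": 0,"ax": 0,"ay": 0,"az": 0,"gripper": 1},{"x": 0,"y": 0,"z": -5,"ax": 0,"ay": 0,"az": 0,"gripper": 1},{"x": 0,"y": 0,"z": -10,"ax": 0,"ay": 0,"az": 0,"gripper": 1},{"x": 0,"y": 0,"z": -15,"ax": 0,"ay": 0,"az": 0,"gripper": 1}]' --newtons 60

```text
clock: 3.58
position: [0.605, -0.1326, 0.181]
ee_rot: [1.0, 0.001, -0.001, -0.0]
ft_force: [0.7, -0.1, -0.2]
grip_width: 0.202
grasp_force: 58.6
```

Emit:
apply_moves --rows '[{"x": 0,"y": 0,"z": -20,"ax": 0,"ay": 0,"az": 0,"gripper": 1},{"x": 0,"y": 0,"z": -25,"ax": 0,"ay": 0,"az": 0,"gripper": 1},{"x": 0,"y": 0,"z": -30,"ax": 0,"ay": 0,"az": 0,"gripper": 1},{"x": 0,"y": 0,"z": -25,"ax": 0,"ay": 0,"az": 0,"gripper": 1},{"x": 0,"y": 0,"z": -10,"ax": 0,"ay": 0,"az": 0,"gripper": 1}]'

```text
clock: 4.0
position: [0.6067, -0.1326, 0.2962]
ee_rot: [1.0, 0.001, 0.002, 0.001]
ft_force: [-0.1, 0.4, -0.4]
grip_width: 0.209
grasp_force: 58.6
```

Emit:
apply_moves --rows '[{"x": -8,"y": -26,"z": 0,"ax": 0,"ay": 0,"az": 0,"gripper": 1},{"x": -8,"y": -26,"z": 0,"ax": 0,"ay": 0,"az": 0,"gripper": 1},{"x": -8,"y": -26,"z": 0,"ax": 0,"ay": 0,"az": 0,"gripper": 1},{"x": -8,"y": -26,"z": 0,"ax": 0,"ay": 0,"az": 0,"gripper": 1},{"x": -8,"y": -26,"z": 0,"ax": 0,"ay": 0,"az": 0,"gripper": 1}]'

```text
clock: 4.42
position: [0.5648, -0.0016, 0.2912]
ee_rot: [1.0, 0.001, -0.0, 0.0]
ft_force: [0.2, -0.2, -0.8]
grip_width: 0.206
grasp_force: 58.6
```

Emit:
apply_moves --rows '[{"x": -8,"y": -26,"z": 0,"ax": 0,"ay": 0,"az": 0,"gripper": 1},{"x": -8,"y": -26,"z": 0,"ax": 0,"ay": 0,"az": 0,"gripper": 1},{"x": -8,"y": -26,"z": 0,"ax": 0,"ay": 0,"az": 0,"gripper": 1},{"x": -8,"y": -26,"z": 0,"ax": 0,"ay": 0,"az": 0,"gripper": 1},{"x": -8,"y": -20,"z": 0,"ax": 0,"ay": 0,"az": 0,"gripper": 1}]'

```text
clock: 4.83
position: [0.5244, 0.1234, 0.2913]
ee_rot: [1.0, 0.001, -0.0, -0.0]
ft_force: [0.8, 0.4, -0.6]
grip_width: 0.207
grasp_force: 58.6
```

Run:
```python
from h import *
c=shot('wrist','w4');s=shot('scene','s4');o=get_obs();print(o['clock'],o['position'],R.from_quat(o['ee_rot']).as_matrix().round(4),o['joint_pos'],o['ft_force'],o['grip_width'])
print(proj(c,[(.4925,.2305,.11)]))
p=o['position'];q=proj(s,[p-[0,0,.07]])[0];print(q)
u,v=q.astype(int)
im=np.zeros((480,800,3),np.uint8); im[:384,:512]=c['color']; k=s['color'][max(0,v-80):v+80,max(0,u-48):u+48]; k=cv2.resize(k,None,fx=3,fy=3,interpolation=cv2.INTER_CUBIC);im[:k.shape[0],512:512+k.shape[1]]=k
cv2.imwrite('pics/v4.png',im[:,:,::-1])
```

```text
4.9333 [0.52370249 0.12553615 0.29158757] [[ 1.0e+00  7.5e-03 -5.0e-04]
 [ 7.5e-03 -1.0e+00  1.0e-03]
 [-5.0e-04 -1.0e-03 -1.0e+00]] [ 0.2331318   0.17107157 -0.61868308  1.59978599  0.09913985  1.40292146
 -1.95857947] [ 0.95555586  0.04353565 -1.75446624] 0.20257476487554835
[[166.19143272 205.25578134]]
[330.16597445 192.63749187]
```

View pics/v4.png

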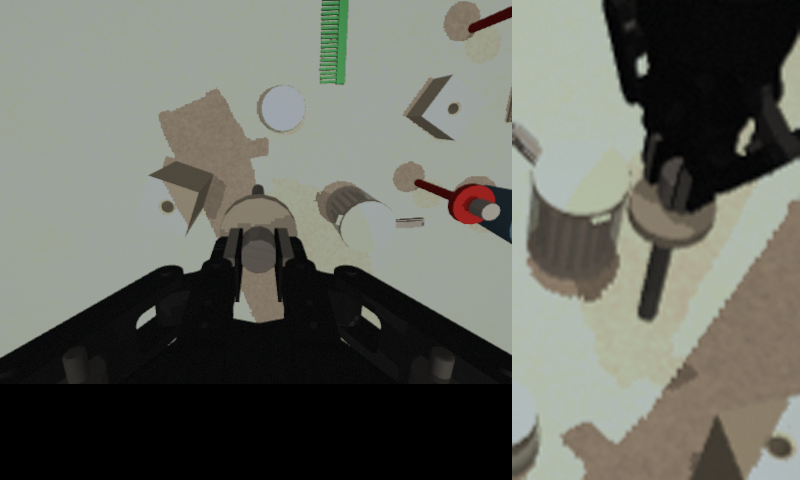

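The rod hangs from the gripper with its ring still up. The well is at wrist (167,207), predicted (166,205). Next: refine the well and check the rod tip at about (258,189).

Run:
```python
from h import *
c=load('w4');p=np.array([.5237,.1255,.2916])
def blob(c,r):
    y0,y1,x0,x1=r;g=cv2.cvtColor(c['color'],cv2.COLOR_RGB2GRAY)[y0:y1,x0:x1]
    t,m=cv2.threshold(g,0,255,cv2.THRESH_BINARY_INV+cv2.THRESH_OTSU)
    n,l,st,ce=cv2.connectedComponentsWithStats(m); 
    return [(st[i,4],(ce[i]+[x0,y0]).round(2)) for i in range(1,n)]
for a,ce in blob(c,(200,216,159,176)): print(a,ce,atz(c,*ce,.11))
print('tip pred',proj(c,[p+[0,0,-.1425],p+[.006,0,-.1425]]))
print(cv2.cvtColor(c['color'],cv2.COLOR_RGB2GRAY)[178:204:2,246:272:2])
```

```text
111 [167.2  206.32] [0.49118747 0.22942886 0.11      ]
tip pred [[255.137838   187.96370746]
 [255.13654104 182.15755541]]
[[123 124 122 122 138 161 161 160 161 161 161 161 161]
 [120 125 125 125 121 161 161 162 161 161 162 161 161]
 [125 126 125 128 127 161 162 161 161 160 160 160 160]
 [120 123 120 123 121 103 104 140 161 161 160 161 161]
 [125 123 121 120  58  51  50  47 104 161 161 161 161]
 [126 119 123  97  49  49  49  48  49 162 161 161 161]
 [121 122 125  67  50  49  50  46  44 145 161 161 161]
 [122 120 124  63  48  45  45  45  45 129 159 158 158]
 [120 121 112  62  58  63  68  69  67 107 147 157 157]
 [ 81  74  74  74  74  75  74  74  73  74  74  85 110]
 [ 75  72  72  75  89 104 108 116 118  92  73  69  70]
 [123 125 126 128 127 127 127 127 127 127 126 121 110]
 [127 126 127 127 127 126 127 127 126 127 127 127 127]]
```

Emit:
apply_moves --rows '[{"x": -10,"y": -26,"z": 0,"ax": 0,"ay": 0,"az": 0,"gripper": 1},{"x": -10,"y": -26,"z": 0,"ax": 0,"ay": 0,"az": 0,"gripper": 1},{"x": -10,"y": -25,"z": 10,"ax": 0,"ay": 0,"az": 0,"gripper": 1},{"x": 0,"y": 0,"z": 20,"ax": 0,"ay": 0,"az": 0,"gripper": 1},{"x": 0,"y": 0,"z": 0,"ax": 0,"ay": 0,"az": 0,"gripper": 1}]'

```text
clock: 5.35
position: [0.4937, 0.1983, 0.2584]
ee_rot: [1.0, 0.002, -0.002, 0.001]
ft_force: [0.6, -1.3, -1.8]
grip_width: 0.205
grasp_force: 58.7
```

Run:
```python
from h import *
c=shot('wrist','w5');s=shot('scene','s5');t=shot('top','t5');o=get_obs();p=o['position'];print(o['clock'],p,R.from_quat(o['ee_rot']).as_matrix().round(4),o['ft_force'])
tip=p-[0,0,.1425]
out=[]
for c_ in(c,s):
    a=proj(c_,[tip,(.4925,.2305,.11)]);print(a)
    u,v=a.mean(0).round().astype(int);print('crop origin',u-50,v-50,'scale 4');out.append(cv2.resize(c_['color'][v-50:v+50,u-50:u+50],(400,400),interpolation=cv2.INTER_CUBIC))
cv2.imwrite('pics/v5.png',np.hstack(out)[:,:,::-1])
```

```text
5.5 [0.49611525 0.19670256 0.26188183] [[ 1.e+00 -9.e-04 -2.e-04]
 [-9.e-04 -1.e+00 -7.e-04]
 [-2.e-04  7.e-04 -1.e+00]] [ 0.05823533 -0.0434315  -0.30646799]
[[258.59937136 185.17826498]
 [225.7153692  186.30140791]]
crop origin 192 136 scale 4
[[358.02390495 244.56934115]
 [370.55904259 259.85019685]]
crop origin 314 202 scale 4
```

View pics/v5.png

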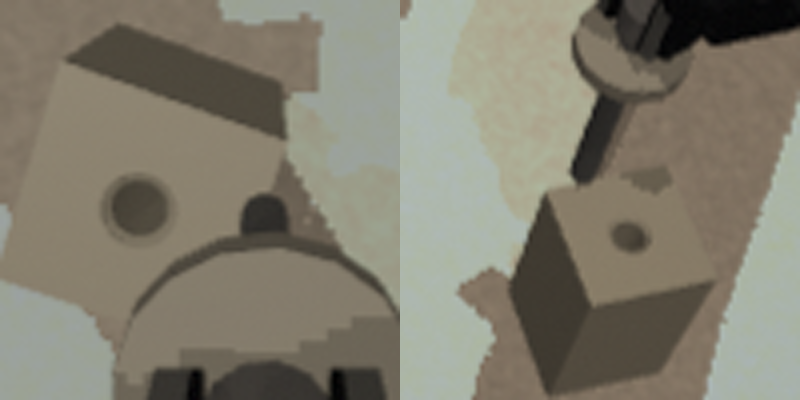

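Run:
```python
from h import *
c=load('w5');s=load('s5')
p=np.array([.4937,.1983,.2584])
print('w',tp:=atz(c,257.8,190.2,p[2]-.1425),h:=atz(c,226.1,188.4,.11),'target',(p+h-tp)[:2])
# scene: tip bottom centre crop (582,179); hole (631,237)
f=lambda x,y,z:atz(s,314+(x-400)/4-.4,202+y/4-.4,z)
p=np.array([.4955,.1972,.261])
print('s',tp:=f(583,180,p[2]-.1425),h:=f(631,237,.11),'target',(p+h-tp)[:2])
o=get_obs();print(o['position'],o['clock'])
```

```text
w [0.49002322 0.19747367 0.1159    ] [0.49026993 0.23016777 0.11      ] target [0.4939467 0.2309941]
s [0.49635465 0.201011   0.1185    ] [0.49262412 0.23281712 0.11      ] target [0.49176947 0.22900612]
[0.49611525 0.19670256 0.26188183] 5.5
```

Emit:
apply_moves --rows '[{"x": -2,"y": -16,"z": 0,"ax": 0,"ay": 0,"az": 0,"gripper": 1},{"x": 0,"y": -15,"z": 0,"ax": 0,"ay": 0,"az": 0,"gripper": 1},{"x": 0,"y": -2,"z": 0,"ax": 0,"ay": 0,"az": 0,"gripper": 1},{"x": 0,"y": 0,"z": 0,"ax": 0,"ay": 0,"az": 0,"gripper": 1},{"x": 0,"y": 0,"z": 0,"ax": 0,"ay": 0,"az": 0,"gripper": 1}]'

```text
clock: 5.92
position: [0.4942, 0.2299, 0.2619]
ee_rot: [1.0, -0.0, 0.0, 0.0]
ft_force: [0.2, -0.7, -1.4]
grip_width: 0.205
grasp_force: 58.8
```

Emit:
apply_moves --rows '[{"x": 0,"y": 0,"z": 0,"ax": 0,"ay": 0,"az": 0,"gripper": 1},{"x": 0,"y": 0,"z": 0,"ax": 0,"ay": 0,"az": 0,"gripper": 1}]'

```text
clock: 6.08
position: [0.4939, 0.23, 0.2616]
ee_rot: [1.0, -0.0, 0.0, 0.0]
ft_force: [-0.2, -0.0, -1.4]
grip_width: 0.206
grasp_force: 58.8
```

Emit:
apply_moves --rows '[{"x": -1,"y": 0,"z": 3,"ax": 0,"ay": 0,"az": 0,"gripper": 1},{"x": 0,"y": 0,"z": 3,"ax": 0,"ay": 0,"az": 0,"gripper": 1},{"x": 0,"y": 0,"z": 3,"ax": 0,"ay": 0,"az": 0,"gripper": 1},{"x": 0,"y": 0,"z": 2,"ax": 0,"ay": 0,"az": 0,"gripper": 1},{"x": 0,"y": 0,"z": 0,"ax": 0,"ay": 0,"az": 0,"gripper": 1}]'

```text
clock: 6.5
position: [0.4922, 0.2309, 0.2498]
ee_rot: [1.0, 0.001, -0.0, 0.0]
ft_force: [-0.3, -0.9, -1.9]
grip_width: 0.201
grasp_force: 58.8
```

Emit:
apply_moves --rows '[{"x": 0,"y": 0,"z": 2,"ax": 0,"ay": 0,"az": 0,"gripper": 1},{"x": 0,"y": 0,"z": 2,"ax": 0,"ay": 0,"az": 0,"gripper": 1},{"x": 0,"y": 0,"z": 2,"ax": 0,"ay": 0,"az": 0,"gripper": 1},{"x": 0,"y": 0,"z": 2,"ax": 0,"ay": 0,"az": 0,"gripper": 1},{"x": 0,"y": 0,"z": 0,"ax": 0,"ay": 0,"az": 0,"gripper": 1}]'

```text
clock: 6.92
position: [0.4923, 0.231, 0.242]
ee_rot: [1.0, 0.001, -0.0, 0.0]
ft_force: [0.7, 0.1, -0.4]
grip_width: 0.207
grasp_force: 58.8
```

In the well with no lateral load. Lowering on.

Emit:
apply_moves --rows '[{"x": 0,"y": 0,"z": 5,"ax": 0,"ay": 0,"az": 0,"gripper": 1},{"x": 0,"y": 0,"z": 5,"ax": 0,"ay": 0,"az": 0,"gripper": 1},{"x": 0,"y": 0,"z": 5,"ax": 0,"ay": 0,"az": 0,"gripper": 1},{"x": 0,"y": 0,"z": 5,"ax": 0,"ay": 0,"az": 0,"gripper": 1},{"x": 0,"y": 0,"z": 0,"ax": 0,"ay": 0,"az": 0,"gripper": 1}]'

```text
clock: 7.33
position: [0.492, 0.2308, 0.2211]
ee_rot: [1.0, 0.001, -0.001, 0.0]
ft_force: [-0.2, -0.6, -1.9]
grip_width: 0.206
grasp_force: 58.8
```

Emit:
apply_moves --rows '[{"x": 0,"y": 0,"z": 5,"ax": 0,"ay": 0,"az": 0,"gripper": 1},{"x": 0,"y": 0,"z": 5,"ax": 0,"ay": 0,"az": 0,"gripper": 1},{"x": 0,"y": 0,"z": 5,"ax": 0,"ay": 0,"az": 0,"gripper": 1},{"x": 0,"y": 0,"z": 3,"ax": 0,"ay": 0,"az": 0,"gripper": 1},{"x": 0,"y": 0,"z": 0,"ax": 0,"ay": 0,"az": 0,"gripper": 1}]'

```text
clock: 7.75
position: [0.4921, 0.2309, 0.2036]
ee_rot: [1.0, 0.001, -0.001, 0.0]
ft_force: [-0.5, -0.8, -1.1]
grip_width: 0.203
grasp_force: 58.8
```

Emit:
apply_moves --rows '[{"x": 0,"y": 0,"z": 1,"ax": 0,"ay": 0,"az": 0,"gripper": 1},{"x": 0,"y": 0,"z": 1,"ax": 0,"ay": 0,"az": 0,"gripper": 1},{"x": 0,"y": 0,"z": 1,"ax": 0,"ay": 0,"az": 0,"gripper": 1},{"x": 0,"y": 0,"z": 1,"ax": 0,"ay": 0,"az": 0,"gripper": 1},{"x": 0,"y": 0,"z": 0,"ax": 0,"ay": 0,"az": 0,"gripper": 1}]'

```text
clock: 8.17
position: [0.4924, 0.2311, 0.2003]
ee_rot: [1.0, 0.001, -0.0, 0.0]
ft_force: [0.5, -0.2, -1.6]
grip_width: 0.208
grasp_force: 58.8
```

Emit:
apply_moves --rows '[{"x": 0,"y": 0,"z": 2,"ax": 0,"ay": 0,"az": 0,"gripper": 1},{"x": 0,"y": 0,"z": 2,"ax": 0,"ay": 0,"az": 0,"gripper": 1},{"x": 0,"y": 0,"z": 1,"ax": 0,"ay": 0,"az": 0,"gripper": 1},{"x": 0,"y": 0,"z": 0,"ax": 0,"ay": 0,"az": 0,"gripper": 1}]'

```text
clock: 8.5
position: [0.4923, 0.231, 0.1951]
ee_rot: [1.0, 0.001, -0.0, 0.0]
ft_force: [0.2, -1.2, -0.6]
grip_width: 0.205
grasp_force: 58.8
```

Emit:
apply_moves --rows '[{"x": 0,"y": 0,"z": 1,"ax": 0,"ay": 0,"az": 0,"gripper": 1},{"x": 0,"y": 0,"z": 1,"ax": 0,"ay": 0,"az": 0,"gripper": 1},{"x": 0,"y": 0,"z": 1,"ax": 0,"ay": 0,"az": 0,"gripper": 1},{"x": 0,"y": 0,"z": 1,"ax": 0,"ay": 0,"az": 0,"gripper": 1},{"x": 0,"y": 0,"z": 0,"ax": 0,"ay": 0,"az": 0,"gripper": 1}]'

```text
clock: 8.92
position: [0.4924, 0.2311, 0.1912]
ee_rot: [1.0, 0.001, -0.0, 0.0]
ft_force: [-0.1, -0.2, -0.5]
grip_width: 0.202
grasp_force: 58.8
```

Emit:
apply_moves --rows '[{"x": 0,"y": 0,"z": 1,"ax": 0,"ay": 0,"az": 0,"gripper": 1},{"x": 0,"y": 0,"z": 1,"ax": 0,"ay": 0,"az": 0,"gripper": 1},{"x": 0,"y": 0,"z": 1,"ax": 0,"ay": 0,"az": 0,"gripper": 1},{"x": 0,"y": 0,"z": 1,"ax": 0,"ay": 0,"az": 0,"gripper": 1},{"x": 0,"y": 0,"z": 0,"ax": 0,"ay": 0,"az": 0,"gripper": 1}]'

```text
clock: 9.33
position: [0.4924, 0.2311, 0.1872]
ee_rot: [1.0, 0.001, -0.0, 0.0]
ft_force: [-0.4, 0.3, -1.5]
grip_width: 0.202
grasp_force: 58.8
```

Emit:
apply_moves --rows '[{"x": 0,"y": 0,"z": 1,"ax": 0,"ay": 0,"az": 0,"gripper": 1},{"x": 0,"y": 0,"z": 1,"ax": 0,"ay": 0,"az": 0,"gripper": 1},{"x": 0,"y": 0,"z": 1,"ax": 0,"ay": 0,"az": 0,"gripper": 1},{"x": 0,"y": 0,"z": 1,"ax": 0,"ay": 0,"az": 0,"gripper": 1},{"x": 0,"y": 0,"z": 0,"ax": 0,"ay": 0,"az": 0,"gripper": 1}]'

```text
clock: 9.75
position: [0.4924, 0.231, 0.1832]
ee_rot: [1.0, 0.0, -0.0, 0.0]
ft_force: [0.1, 0.3, -1.3]
grip_width: 0.205
grasp_force: 58.8
```

Emit:
apply_moves --rows '[{"x": 0,"y": 0,"z": 1,"ax": 0,"ay": 0,"az": 0,"gripper": 1},{"x": 0,"y": 0,"z": 1,"ax": 0,"ay": 0,"az": 0,"gripper": 1},{"x": 0,"y": 0,"z": 1,"ax": 0,"ay": 0,"az": 0,"gripper": 1},{"x": 0,"y": 0,"z": 1,"ax": 0,"ay": 0,"az": 0,"gripper": 1},{"x": 0,"y": 0,"z": 0,"ax": 0,"ay": 0,"az": 0,"gripper": 1}]'

```text
clock: 10.17
position: [0.4924, 0.2311, 0.1792]
ee_rot: [1.0, 0.001, -0.0, 0.0]
ft_force: [0.3, -0.1, -0.2]
grip_width: 0.206
grasp_force: 58.8
```

Emit:
apply_moves --rows '[{"x": 0,"y": 0,"z": 1,"ax": 0,"ay": 0,"az": 0,"gripper": 1},{"x": 0,"y": 0,"z": 1,"ax": 0,"ay": 0,"az": 0,"gripper": 1},{"x": 0,"y": 0,"z": 1,"ax": 0,"ay": 0,"az": 0,"gripper": 1},{"x": 0,"y": 0,"z": 1,"ax": 0,"ay": 0,"az": 0,"gripper": 1},{"x": 0,"y": 0,"z": 0,"ax": 0,"ay": 0,"az": 0,"gripper": 1}]'

```text
clock: 10.58
position: [0.4924, 0.2311, 0.1753]
ee_rot: [1.0, 0.001, -0.0, 0.0]
ft_force: [0.3, -1.5, -2.2]
grip_width: 0.205
grasp_force: 58.8
```

Emit:
apply_moves --rows '[{"x": 0,"y": 0,"z": 1,"ax": 0,"ay": 0,"az": 0,"gripper": 1},{"x": 0,"y": 0,"z": 1,"ax": 0,"ay": 0,"az": 0,"gripper": 1},{"x": 0,"y": 0,"z": 1,"ax": 0,"ay": 0,"az": 0,"gripper": 1},{"x": 0,"y": 0,"z": 1,"ax": 0,"ay": 0,"az": 0,"gripper": 1},{"x": 0,"y": 0,"z": 0,"ax": 0,"ay": 0,"az": 0,"gripper": 1}]'

```text
clock: 11.0
position: [0.4924, 0.231, 0.1712]
ee_rot: [1.0, 0.001, -0.0, 0.0]
ft_force: [-0.0, -0.6, -1.2]
grip_width: 0.201
grasp_force: 58.8
```

Emit:
apply_moves --rows '[{"x": 0,"y": 0,"z": 1,"ax": 0,"ay": 0,"az": 0,"gripper": 1},{"x": 0,"y": 0,"z": 1,"ax": 0,"ay": 0,"az": 0,"gripper": 1},{"x": 0,"y": 0,"z": 1,"ax": 0,"ay": 0,"az": 0,"gripper": 1},{"x": 0,"y": 0,"z": 1,"ax": 0,"ay": 0,"az": 0,"gripper": 1},{"x": 0,"y": 0,"z": 0,"ax": 0,"ay": 0,"az": 0,"gripper": 1}]'

```text
clock: 11.42
position: [0.4927, 0.2312, 0.1678]
ee_rot: [1.0, 0.001, 0.0, -0.0]
ft_force: [0.9, 0.9, 4.2]
grip_width: 0.207
grasp_force: 59.2
```

Pad contact (about 5.5 N on it). Smaller steps now.

Emit:
apply_moves --rows '[{"x": 0,"y": 0,"z": 0.5,"ax": 0,"ay": 0,"az": 0,"gripper": 1},{"x": 0,"y": 0,"z": 0.5,"ax": 0,"ay": 0,"az": 0,"gripper": 1},{"x": 0,"y": 0,"z": 0.5,"ax": 0,"ay": 0,"az": 0,"gripper": 1},{"x": 0,"y": 0,"z": 0.5,"ax": 0,"ay": 0,"az": 0,"gripper": 1},{"x": 0,"y": 0,"z": 0,"ax": 0,"ay": 0,"az": 0,"gripper": 1}]'

```text
clock: 11.83
position: [0.4925, 0.2312, 0.1654]
ee_rot: [1.0, 0.001, 0.0, -0.0]
ft_force: [-0.4, 0.9, 3.9]
grip_width: 0.207
grasp_force: 59.2
```

Emit:
apply_moves --rows '[{"x": 0,"y": 0,"z": 0.4,"ax": 0,"ay": 0,"az": 0,"gripper": 1},{"x": 0,"y": 0,"z": 0.3,"ax": 0,"ay": 0,"az": 0,"gripper": 1},{"x": 0,"y": 0,"z": 0.3,"ax": 0,"ay": 0,"az": 0,"gripper": 1},{"x": 0,"y": 0,"z": 0,"ax": 0,"ay": 0,"az": 0,"gripper": 1}]'

```text
clock: 12.17
position: [0.4924, 0.2312, 0.1644]
ee_rot: [1.0, 0.001, -0.0, -0.0]
ft_force: [-0.4, 0.3, 3.6]
grip_width: 0.203
grasp_force: 59.2
```

Emit:
apply_moves --rows '[{"x": 0,"y": 0,"z": 0.4,"ax": 0,"ay": 0,"az": 0,"gripper": 1},{"x": 0,"y": 0,"z": 0.3,"ax": 0,"ay": 0,"az": 0,"gripper": 1},{"x": 0,"y": 0,"z": 0.3,"ax": 0,"ay": 0,"az": 0,"gripper": 1},{"x": 0,"y": 0,"z": 0,"ax": 0,"ay": 0,"az": 0,"gripper": 1}]'

```text
clock: 12.5
position: [0.4924, 0.2312, 0.1634]
ee_rot: [1.0, 0.001, 0.0, -0.0]
ft_force: [-0.2, -0.2, 3.7]
grip_width: 0.202
grasp_force: 59.2
```

Emit:
apply_moves --rows '[{"x": 0,"y": 0,"z": 0.4,"ax": 0,"ay": 0,"az": 0,"gripper": 1},{"x": 0,"y": 0,"z": 0.3,"ax": 0,"ay": 0,"az": 0,"gripper": 1},{"x": 0,"y": 0,"z": 0.3,"ax": 0,"ay": 0,"az": 0,"gripper": 1},{"x": 0,"y": 0,"z": 0,"ax": 0,"ay": 0,"az": 0,"gripper": 1}]'

```text
clock: 12.83
position: [0.4924, 0.2311, 0.1624]
ee_rot: [1.0, 0.001, 0.0, 0.0]
ft_force: [-0.4, 0.0, 4.8]
grip_width: 0.206
grasp_force: 59.2
```

Emit:
apply_moves --rows '[{"x": 0,"y": 0,"z": 0.4,"ax": 0,"ay": 0,"az": 0,"gripper": 1},{"x": 0,"y": 0,"z": 0.3,"ax": 0,"ay": 0,"az": 0,"gripper": 1},{"x": 0,"y": 0,"z": 0.3,"ax": 0,"ay": 0,"az": 0,"gripper": 1},{"x": 0,"y": 0,"z": 0,"ax": 0,"ay": 0,"az": 0,"gripper": 1}]'

```text
clock: 13.17
position: [0.4924, 0.2311, 0.1614]
ee_rot: [1.0, 0.001, -0.0, 0.0]
ft_force: [0.4, 0.3, 3.8]
grip_width: 0.204
grasp_force: 59.2
```

Emit:
apply_moves --rows '[{"x": 0,"y": 0,"z": 0.4,"ax": 0,"ay": 0,"az": 0,"gripper": 1},{"x": 0,"y": 0,"z": 0.3,"ax": 0,"ay": 0,"az": 0,"gripper": 1},{"x": 0,"y": 0,"z": 0.3,"ax": 0,"ay": 0,"az": 0,"gripper": 1},{"x": 0,"y": 0,"z": 0,"ax": 0,"ay": 0,"az": 0,"gripper": 1}]'

```text
clock: 13.5
position: [0.4927, 0.2311, 0.1607]
ee_rot: [1.0, 0.0, 0.0, 0.0]
ft_force: [0.7, -0.0, 6.5]
grip_width: 0.204
grasp_force: 59.3
```

Emit:
apply_moves --rows '[{"x": 0,"y": 0,"z": 0.2,"ax": 0,"ay": 0,"az": 0,"gripper": 1},{"x": 0,"y": 0,"z": 0.2,"ax": 0,"ay": 0,"az": 0,"gripper": 1},{"x": 0,"y": 0,"z": 0,"ax": 0,"ay": 0,"az": 0,"gripper": 1},{"x": 0,"y": 0,"z": 0,"ax": 0,"ay": 0,"az": 0,"gripper": 1}]'

```text
clock: 13.83
position: [0.4928, 0.2311, 0.1605]
ee_rot: [1.0, 0.0, 0.0, 0.0]
ft_force: [-0.4, -0.6, 7.5]
grip_width: 0.202
grasp_force: 59.4
```

Emit:
apply_moves --rows '[{"x": 0,"y": 0,"z": 0.2,"ax": 0,"ay": 0,"az": 0,"gripper": 1},{"x": 0,"y": 0,"z": 0.2,"ax": 0,"ay": 0,"az": 0,"gripper": 1},{"x": 0,"y": 0,"z": 0,"ax": 0,"ay": 0,"az": 0,"gripper": 1},{"x": 0,"y": 0,"z": 0,"ax": 0,"ay": 0,"az": 0,"gripper": 1},{"x": 0,"y": 0,"z": 0,"ax": 0,"ay": 0,"az": 0,"gripper": 1}]'

```text
clock: 14.25
position: [0.4929, 0.2312, 0.1603]
ee_rot: [1.0, 0.0, 0.001, -0.0]
ft_force: [0.4, -0.2, 8.5]
grip_width: 0.205
grasp_force: 59.6
```

Emit:
apply_moves --rows '[{"x": 0,"y": 0,"z": 0.3,"ax": 0,"ay": 0,"az": 0,"gripper": 1},{"x": 0,"y": 0,"z": 0.2,"ax": 0,"ay": 0,"az": 0,"gripper": 1},{"x": 0,"y": 0,"z": 0,"ax": 0,"ay": 0,"az": 0,"gripper": 1},{"x": 0,"y": 0,"z": 0,"ax": 0,"ay": 0,"az": 0,"gripper": 1},{"x": 0,"y": 0,"z": 0,"ax": 0,"ay": 0,"az": 0,"gripper": 1}]'

```text
clock: 14.67
position: [0.4931, 0.2312, 0.1601]
ee_rot: [1.0, 0.0, 0.001, -0.0]
ft_force: [0.7, -0.2, 10.1]
grip_width: 0.206
grasp_force: 59.9
```

Bottomed: about 11.4 N on the pad, and the load rises sharply over tenths of a mm. Relieve, then release to a gap of about 30 mm.

Emit:
apply_moves --rows '[{"x": 0,"y": 0,"z": -0.5,"ax": 0,"ay": 0,"az": 0,"gripper": 1},{"x": 0,"y": 0,"z": -0.4,"ax": 0,"ay": 0,"az": 0,"gripper": 1},{"x": 0,"y": 0,"z": 0,"ax": 0,"ay": 0,"az": 0,"gripper": 1},{"x": 0,"y": 0,"z": 0,"ax": 0,"ay": 0,"az": 0,"gripper": 1},{"x": 0,"y": 0,"z": 0,"ax": 0,"ay": 0,"az": 0,"gripper": 1}]'

```text
clock: 15.08
position: [0.4928, 0.2312, 0.1606]
ee_rot: [1.0, 0.0, 0.0, -0.0]
ft_force: [-0.6, -0.3, 7.2]
grip_width: 0.204
grasp_force: 59.8
```

Emit:
apply_moves --rows '[{"x": 0,"y": 0,"z": 0,"ax": 0,"ay": 0,"az": 0,"gripper": 0.75},{"x": 0,"y": 0,"z": 0,"ax": 0,"ay": 0,"az": 0,"gripper": 0.7},{"x": 0,"y": 0,"z": 0,"ax": 0,"ay": 0,"az": 0,"gripper": 0.65},{"x": 0,"y": 0,"z": 0,"ax": 0,"ay": 0,"az": 0,"gripper": 0.65},{"x": 0,"y": 0,"z": 0,"ax": 0,"ay": 0,"az": 0,"gripper": 0.65}]'

```text
clock: 15.5
position: [0.4923, 0.2309, 0.1598]
ee_rot: [1.0, 0.0, -0.0, 0.0]
ft_force: [-0.6, 0.5, -1.2]
grip_width: 0.348
grasp_force: 0.0
```

Run:
```python
from h import *
c=shot('wrist','w6');s=shot('scene','s6');o=get_obs();print(o['clock'],o['position'],o['ft_force'],o['grip_width'])
u,v=370,250
k=cv2.resize(s['color'][v-70:v+40,u-50:u+50],None,fx=3.8,fy=3.8,interpolation=cv2.INTER_CUBIC)
im=np.zeros((418,780,3),np.uint8);im[:k.shape[0],:k.shape[1]]=k[:418]
w=cv2.resize(c['color'][170:300,190:320],(390,390),interpolation=cv2.INTER_CUBIC);im[:390,390:]=w
cv2.imwrite('pics/v6.png',im[:,:,::-1])
```

```text
15.6 [0.49234785 0.23105952 0.15991465] [-0.18617784  0.30414263  0.18611742] 0.35081066524725446
```

View pics/v6.png

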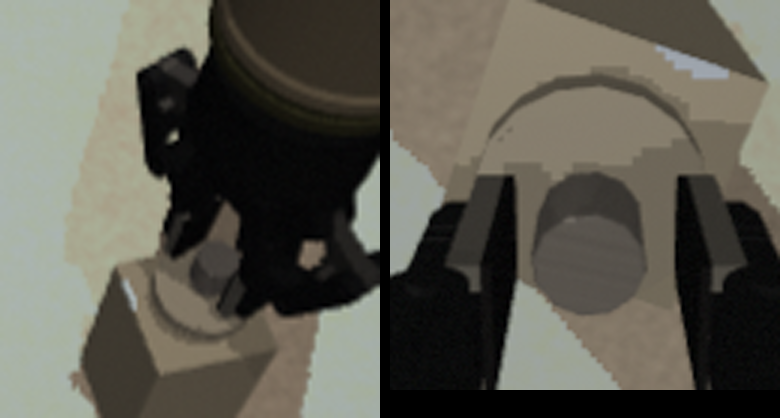

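Fingers straddle the knob centrally, with the ring still clear of the rim. Lowering onto the ring.

Emit:
apply_moves --rows '[{"x": 0,"y": 0,"z": 1.5,"ax": 0,"ay": 0,"az": 0,"gripper": 0.65},{"x": 0,"y": 0,"z": 1.5,"ax": 0,"ay": 0,"az": 0,"gripper": 0.65},{"x": 0,"y": 0,"z": 1.5,"ax": 0,"ay": 0,"az": 0,"gripper": 0.65},{"x": 0,"y": 0,"z": 1.5,"ax": 0,"ay": 0,"az": 0,"gripper": 0.65},{"x": 0,"y": 0,"z": 0,"ax": 0,"ay": 0,"az": 0,"gripper": 0.65}]'

```text
clock: 16.02
position: [0.4923, 0.231, 0.1537]
ee_rot: [1.0, 0.001, -0.0, 0.0]
ft_force: [-0.3, -0.6, 0.2]
grip_width: 0.349
grasp_force: 0.0
```

Emit:
apply_moves --rows '[{"x": 0,"y": 0,"z": 1,"ax": 0,"ay": 0,"az": 0,"gripper": 0.65},{"x": 0,"y": 0,"z": 1,"ax": 0,"ay": 0,"az": 0,"gripper": 0.65},{"x": 0,"y": 0,"z": 1,"ax": 0,"ay": 0,"az": 0,"gripper": 0.65},{"x": 0,"y": 0,"z": 1,"ax": 0,"ay": 0,"az": 0,"gripper": 0.65},{"x": 0,"y": 0,"z": 0,"ax": 0,"ay": 0,"az": 0,"gripper": 0.65}]'

```text
clock: 16.43
position: [0.4924, 0.231, 0.1499]
ee_rot: [1.0, 0.001, -0.0, 0.0]
ft_force: [0.1, 0.5, 0.1]
grip_width: 0.349
grasp_force: 0.0
```

Emit:
apply_moves --rows '[{"x": 0,"y": 0,"z": 0.5,"ax": 0,"ay": 0,"az": 0,"gripper": 0.65},{"x": 0,"y": 0,"z": 0.5,"ax": 0,"ay": 0,"az": 0,"gripper": 0.65},{"x": 0,"y": 0,"z": 0.5,"ax": 0,"ay": 0,"az": 0,"gripper": 0.65},{"x": 0,"y": 0,"z": 0.5,"ax": 0,"ay": 0,"az": 0,"gripper": 0.65},{"x": 0,"y": 0,"z": 0,"ax": 0,"ay": 0,"az": 0,"gripper": 0.65}]'

```text
clock: 16.85
position: [0.4925, 0.2311, 0.1481]
ee_rot: [1.0, 0.0, 0.0, 0.0]
ft_force: [-0.2, -1.5, 1.8]
grip_width: 0.35
grasp_force: 0.9
```

Emit:
apply_moves --rows '[{"x": 0,"y": 0,"z": 0.8,"ax": 0,"ay": 0,"az": 0,"gripper": 0.65},{"x": 0,"y": 0,"z": 0.8,"ax": 0,"ay": 0,"az": 0,"gripper": 0.65},{"x": 0,"y": 0,"z": 0.8,"ax": 0,"ay": 0,"az": 0,"gripper": 0.65},{"x": 0,"y": 0,"z": 0.6,"ax": 0,"ay": 0,"az": 0,"gripper": 0.65},{"x": 0,"y": 0,"z": 0,"ax": 0,"ay": 0,"az": 0,"gripper": 0.65}]'

```text
clock: 17.27
position: [0.4924, 0.2311, 0.1449]
ee_rot: [1.0, 0.001, -0.0, 0.0]
ft_force: [0.3, -1.1, 1.0]
grip_width: 0.354
grasp_force: 0.8
```

Emit:
apply_moves --rows '[{"x": 0,"y": 0,"z": 0.8,"ax": 0,"ay": 0,"az": 0,"gripper": 0.65},{"x": 0,"y": 0,"z": 0.8,"ax": 0,"ay": 0,"az": 0,"gripper": 0.65},{"x": 0,"y": 0,"z": 0.8,"ax": 0,"ay": 0,"az": 0,"gripper": 0.65},{"x": 0,"y": 0,"z": 0.6,"ax": 0,"ay": 0,"az": 0,"gripper": 0.65},{"x": 0,"y": 0,"z": 0,"ax": 0,"ay": 0,"az": 0,"gripper": 0.65}]'

```text
clock: 17.68
position: [0.4924, 0.2311, 0.1419]
ee_rot: [1.0, 0.001, -0.0, 0.0]
ft_force: [0.5, -0.3, 0.4]
grip_width: 0.35
grasp_force: 0.7
```

Emit:
apply_moves --rows '[{"x": 0,"y": 0,"z": 0.5,"ax": 0,"ay": 0,"az": 0,"gripper": 0.65},{"x": 0,"y": 0,"z": 0.5,"ax": 0,"ay": 0,"az": 0,"gripper": 0.65},{"x": 0,"y": 0,"z": 0.5,"ax": 0,"ay": 0,"az": 0,"gripper": 0.65},{"x": 0,"y": 0,"z": 0,"ax": 0,"ay": 0,"az": 0,"gripper": 0.65}]'

```text
clock: 18.02
position: [0.4924, 0.2311, 0.1405]
ee_rot: [1.0, 0.001, -0.0, 0.0]
ft_force: [0.5, -0.2, 2.3]
grip_width: 0.348
grasp_force: 0.8
```

Emit:
apply_moves --rows '[{"x": 0,"y": 0,"z": 0.5,"ax": 0,"ay": 0,"az": 0,"gripper": 0.65},{"x": 0,"y": 0,"z": 0.5,"ax": 0,"ay": 0,"az": 0,"gripper": 0.65},{"x": 0,"y": 0,"z": 0,"ax": 0,"ay": 0,"az": 0,"gripper": 0.65},{"x": 0,"y": 0,"z": 0,"ax": 0,"ay": 0,"az": 0,"gripper": 0.65}]'

```text
clock: 18.35
position: [0.4924, 0.2311, 0.1395]
ee_rot: [1.0, 0.001, -0.0, 0.0]
ft_force: [0.4, 0.1, 1.0]
grip_width: 0.348
grasp_force: 0.7
```

Emit:
apply_moves --rows '[{"x": 0,"y": 0,"z": 0.5,"ax": 0,"ay": 0,"az": 0,"gripper": 0.65},{"x": 0,"y": 0,"z": 0.5,"ax": 0,"ay": 0,"az": 0,"gripper": 0.65},{"x": 0,"y": 0,"z": 0,"ax": 0,"ay": 0,"az": 0,"gripper": 0.65},{"x": 0,"y": 0,"z": 0,"ax": 0,"ay": 0,"az": 0,"gripper": 0.65}]'

```text
clock: 18.68
position: [0.4924, 0.2311, 0.1385]
ee_rot: [1.0, 0.001, -0.0, 0.0]
ft_force: [-0.0, -0.4, 1.6]
grip_width: 0.35
grasp_force: 0.7
```

Emit:
apply_moves --rows '[{"x": 0,"y": 0,"z": 0.5,"ax": 0,"ay": 0,"az": 0,"gripper": 0.65},{"x": 0,"y": 0,"z": 0.5,"ax": 0,"ay": 0,"az": 0,"gripper": 0.65},{"x": 0,"y": 0,"z": 0,"ax": 0,"ay": 0,"az": 0,"gripper": 0.65},{"x": 0,"y": 0,"z": 0,"ax": 0,"ay": 0,"az": 0,"gripper": 0.65}]'

```text
clock: 19.02
position: [0.4925, 0.2311, 0.1384]
ee_rot: [1.0, 0.001, 0.0, 0.0]
ft_force: [-3.9, -3.0, 11.1]
grip_width: 0.35
grasp_force: 5.3
```

The ring is seated: the load jumped to 11 N at a standstill. Retreating straight up.

Emit:
apply_moves --rows '[{"x": 0,"y": 0,"z": -1,"ax": 0,"ay": 0,"az": 0,"gripper": 0.65},{"x": 0,"y": 0,"z": -2,"ax": 0,"ay": 0,"az": 0,"gripper": 0.65},{"x": 0,"y": 0,"z": -5,"ax": 0,"ay": 0,"az": 0,"gripper": 0.6},{"x": 0,"y": 0,"z": -8,"ax": 0,"ay": 0,"az": 0,"gripper": 0.6},{"x": 0,"y": 0,"z": -12,"ax": 0,"ay": 0,"az": 0,"gripper": 0.6}]'

```text
clock: 19.43
position: [0.492, 0.2309, 0.1657]
ee_rot: [1.0, 0.001, -0.001, 0.0]
ft_force: [0.9, 0.2, 0.0]
grip_width: 0.406
grasp_force: 0.0
```

Emit:
apply_moves --rows '[{"x": 0,"y": 0,"z": -20,"ax": 0,"ay": 0,"az": 0,"gripper": 0.6},{"x": 0,"y": 0,"z": -25,"ax": 0,"ay": 0,"az": 0,"gripper": 0.6},{"x": 0,"y": 0,"z": -30,"ax": 0,"ay": 0,"az": 0,"gripper": 0.6},{"x": 0,"y": 0,"z": -20,"ax": 0,"ay": 0,"az": 0,"gripper": 0.6},{"x": 0,"y": 0,"z": 0,"ax": 0,"ay": 0,"az": 0,"gripper": 0.6}]'

```text
clock: 19.85
position: [0.4939, 0.2324, 0.2663]
ee_rot: [1.0, 0.001, 0.004, -0.001]
ft_force: [0.4, 0.2, -0.5]
grip_width: 0.399
grasp_force: 0.0
```

Run:
```python
from h import *
s=shot('scene','s7');w=shot('wrist','w7');o=get_obs();print(o['clock'],o['position'],o['ft_force'])
u,v=370,250
k=cv2.resize(s['color'][v-50:v+50,u-50:u+50],(400,400),interpolation=cv2.INTER_CUBIC)
w=cv2.resize(w['color'][130:270,180:320],(400,400),interpolation=cv2.INTER_CUBIC)
cv2.imwrite('pics/v7.png',np.hstack([k,w])[:,:,::-1])
```

```text
19.95 [0.49278673 0.23135907 0.26200469] [ 0.23156293 -0.01382302 -0.78224474]
```

View pics/v7.png

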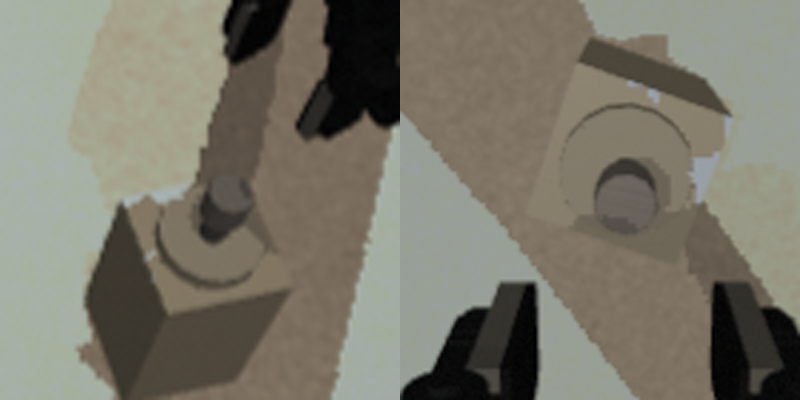

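The rod stands upright in the well at scene crop (228,195). The ring lies flat on the rim at (212,235), and the gripper is clear.

```bash
python3 -c "
from workcell import *
print(hand_in())"
```

```text
the job is handed in; nothing more can be done
None
```

The gauge rod is standing in the well, bottomed at about 11 N with the pad down at roughly 92 mm. The ring rests on the rim and the gripper is clear; the job is handed in, but no verdict came back.

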